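# Switch the dust extractor to its other speed

### The job

Slide the clear dust cover of the dust extractor's control box all the way back towards the robot, by pressing on its rubber pad and dragging, and leave it open. Then switch the extractor to its other speed: of the two rectangular speed keys, press the one that is up until it latches down and its partner pops up. Leave the two round power keys as they are, and the jar, the try square and the push block where they are.

Things in the scene. Friction and masses are not known exactly. Their poses are not given: they have to be found in the camera images.
- speed1 (a joint): Travel of speed key 1 (low speed, the left key of the pair, one thin black rib on top), in m: 0 = fully up, 0.010 = latched fully down. The two keys of a pair are interlocked and snap-acting: at rest exactly one is latched down. Pushing the up key meets about 8 N at first; beyond half travel it snaps down by itself and stays, and its partner pops up.
- speed1_top (a point): Centre of the top face of speed key 1: low speed, the left key of the pair, one thin black rib on top. A white rectangular cap 48 mm front to back by 38 mm wide, 16 mm to the right of (console -y) the console's middle line. Top face 50 mm above the table when up, 40 mm when down; this point moves with the key. The two speed keys are 48 mm apart, centre to centre.
- speed2 (a joint): Travel of speed key 2 (high speed, the right key of the pair, two thin black ribs on top), in m: 0 = fully up, 0.010 = latched fully down. The two keys of a pair are interlocked and snap-acting: at rest exactly one is latched down. Pushing the up key meets about 8 N at first; beyond half travel it snaps down by itself and stays, and its partner pops up.
- speed2_top (a point): Centre of the top face of speed key 2: high speed, the right key of the pair, two thin black ribs on top. A white rectangular cap 48 mm front to back by 38 mm wide, 64 mm to the right of (console -y) the console's middle line. Top face 50 mm above the table when up, 40 mm when down; this point moves with the key. The two speed keys are 48 mm apart, centre to centre.
- power1_top (a point): Centre of the top face of power key 1: a white round cap of 30 mm diameter, 78 mm to the left (console +y) of the console's middle line. The two round power keys are an interlocked pair of their own, one up (top face 50 mm above the table), one down (40 mm); they must stay as they are.
- power2_top (a point): Centre of the top face of power key 2: a white round cap of 30 mm diameter, 38 mm to the left (console +y) of the console's middle line. The two round power keys are an interlocked pair of their own, one up (top face 50 mm above the table), one down (40 mm); they must stay as they are.
- cover (a joint): Travel of the clear dust cover in m: 0 = closed over the keys, 0.100 = fully back at its stop, all four keys bare (they are clear of it from about 0.080). It slides towards the robot along the console's -x with about 1.2 N of friction and stays where it is left. It starts 0 to 15 mm open.
- cover_pad (a point): Centre of the top of the flat black ribbed rubber pad on the cover, 65.5 mm above the table. The pad is 36 mm (front to back) by 120 mm wide and stands 4 mm above the clear sheet, which is 110 mm long, 212 mm wide and 4 mm thick (its underside 57.5 mm above the table); the pad lies near the sheet's robot-side edge. There is no handle: pressed with some 5 to 25 N the pad drags the cover along. Moves with the cover.
- console: Grey control box of the dust extractor, fixed to the table, 240 mm (x) by 220 mm (y) by 56 mm high to the top of its two side rails. Origin: centre of the underside. Its x axis points from its front (robot side) to its back; the key row lies 55 mm behind the origin (+x), the flat bare part of the box, 36 mm high, in front. The cover runs on the side rails. It is turned by up to 23 degrees about vertical.
- jar: Bystander: closed glass jar with a steel lid, 64 mm diameter, 85 mm high, beside the console. Origin: centre of its underside.
- square: Bystander: try square lying flat, dark wooden stock 24 x 100 x 18 mm and steel blade 130 mm long, beside the console. Origin: under the middle of the stock; its x axis runs along the blade.
- pushblock: Bystander: plywood push block, sole 150 x 70 x 18 mm with a wooden grip on top, 68 mm high in all, beside the console. Origin: centre of its underside.

How it is judged:
By the outcome, as a careful person would: the job done as asked, in the order asked, and still so for the second after the job is handed in, with the robot touching nothing.
It also fails if it takes over 38 s, if anything falls off the work surface, if the arm or the gripper's body presses on something with over 40 N, if the wrist force passes 120 N, or if a joint passes its speed limit or range.

### The arm

A 6-joint arm with a two-finger parallel gripper is mounted at the origin on the work surface. World frame = base frame: x ahead of the robot, y to its left, z up, the work surface at z = 0. Lengths are in m, angles in rad, forces in N, time in s.
With the tool pointing down it reaches from about 0.25 to 0.725 m from the base axis. Payload 4 kg.
Tool frame: the origin (TCP) lies on the centre line of the jaws, within the pads' length; the fingertips stand manip.nose_length ahead of it and the grasp point (between the pads) is the TCP (manip.nose_length is the distance from the TCP to the fingertips, in m); z points along the fingers, y is the direction in which the jaws open and shut (so a half turn about z gives the same grasp; the last joint's range is limited). The gripper opens to 85 mm and grips with 20 to 120 N. Pads are 22 mm wide; open, the fingers measure 114 mm over their backs; the gripper's body (76 mm by 85 mm) begins 54 mm behind the grasp point. The pads swing forward as they close: fully open they stand 13 mm farther back than shut.
Start: joints at [1.163, 0.241, 0.005, 1.335, 0, 1.571], TCP at [0.198, 0.459, 0.214] pointing down, gripper open.
Joint ranges: [-2.72, 2.72], [-1.05, 1.87], [-1.09, 1.28], [-1.99, 2.15], [-1.42, 1.44], [-3.14, 3.14]. Speed limits (rad/s): [2.79, 2.79, 3.14, 3.14, 3.14, 3.14].

### API

Orientations are given as a rotation vector (axis times angle).
In Python, from rig import telemetry, cams, ticket, manip gives the robot as it stands.
- The arm moves only by the tool apply_moves, never from a script. Its argument "targets" is text: rows parted by semicolons, each of 7 numbers parted by spaces: the gripper command: -1 is shut, 1 is fully open, values between are in proportion, then the shift along the tool's x, y, z in mm, then the turn, a rotation vector about the tool's x, y, z in rad. A call has 1 to 12 rows; each row shifts and turns the commanded pose from where the row before left it, along the tool's axes as they then stand; what a row does not reach is not made up. A row lasts 1/8 s, in which the tool goes at most 62.5 mm and 10.7 degrees, less where a joint would pass 70% of its speed; a pose out of reach is approached as far as the arm can. A call is refused whole if a number of a shift passes 62.5 or a number of a turn 0.188, either way. A call with a gripper value outside its range is refused whole. The fingers move at their own pace and stop on an object; the grip force is fixed at half the most. Time passes only in rows, so rows that do not move let the fingers close. It gives the time, the measured TCP pose, the force and the opening at its end, in the units of the state.
- telemetry.get_state(): the state, without advancing time (a new reading comes with each control period).
- cams.get_image(name): name is "scene" or "top"; returns the picture (384x512x3 uint8, blue, green, red); there is no depth.
- cams.get_calibration(name): a dict with "fx", "fy", "cx", "cy" (pixels), "rvec" (rotation vector, rad) and "tvec" (3), from world to camera coordinates, as OpenCV has them. Camera axes: x right, y down, z forward; pixel columns grow to the right and rows downward; lengths in m; the calibration is good to about 2 mm. A picture is of the moment at which its call begins. get_calibration takes no time and is no camera call.
- ticket.finish_job(): hands the job in, once; it reports no verdict.
The state is a dict: "clock": time; "qpos": joint angles; "qd": joint speeds; "joint_torque": joint torques, N m; "ee_pos": TCP position; "tcp_rot": TCP orientation; "contact_force": force on the tool from outside, world axes, zero at the start; "torque": the same for the moment, N m; "width": opening from 0.0 (shut) to 1.0 (fully open).
Only numpy, scipy, OpenCV 4.12 (cv2) and the standard library are available. Lean on these libraries where they do the work, as an engineer would, in place of code of your own. Each camera call takes 0.05 s, during which the arm holds its last target.

## Working session

There is one attempt and no reset: what is moved stays moved. The work goes in short steps, Python scripts to look and compute and a tool call to move; the robot and the scene stay as the last step left them, time stands still between calls to the robot, and variables do not carry over. Pictures are saved under pics/ and viewed, and the job is handed in when it is done.

Besides the shell and the picture viewer there is one more tool, called by a JSON object that holds its "api" and its "payload". apply_moves: Moves the arm, as the interface text tells. Its arguments: {"type":"object","properties":{"targets":{"type":"string"}},"required":["targets"]}

```bash
mkdir -p pics
python3 - <<'E'
from rig import telemetry,cams,ticket,manip
import cv2
print(telemetry.get_state()); print(manip.nose_length)
for n in("scene","top"):
    cv2.imwrite(f"pics/{n}0.png",cams.get_image(n)); print(cams.get_calibration(n))
E
```

```text
{'clock': 0.0, 'qpos': array([ 1.16300161e+00,  2.41446811e-01,  3.71326932e-03,  1.33523358e+00,
       -4.28910499e-06,  1.57079910e+00]), 'qd': array([ 6.10139871e-04, -1.14158038e-04, -1.53007856e-03, -2.04960863e-04,
       -3.15860742e-04,  1.72777813e-05]), 'joint_torque': array([ 4.86690788e-04, -3.72319257e+01,  2.52407008e+01,  1.70028600e-02,
       -1.69937476e-05,  1.12758809e-05]), 'ee_pos': array([0.19802064, 0.45836509, 0.21289196]), 'tcp_rot': array([-0.63604892, -3.07608514,  0.00334014]), 'contact_force': array([0.03596934, 0.15413923, 0.14516845]), 'torque': array([ 0.03700969,  0.01166371, -0.01035756]), 'width': 0.9997384888790497}
0.019
{'fx': 451.77496218476693, 'fy': 451.77496218476693, 'cx': 257.67958666170864, 'cy': 194.2308318736018, 'rvec': array([ 1.82885342,  1.33743894, -0.71319301]), 'tvec': array([-0.19142883, -0.22297412,  1.65309478])}
{'fx': 348.5523389390426, 'fy': 348.5523389390426, 'cx': 258.24283668844527, 'cy': 189.41997852473688, 'rvec': array([ 2.16557404, -2.10511596,  0.23341288]), 'tvec': array([0.02585276, 0.52827005, 0.89319003])}
```

View pics/scene0.png

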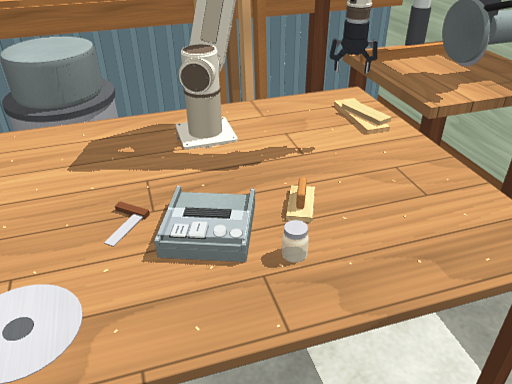

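View pics/top0.png

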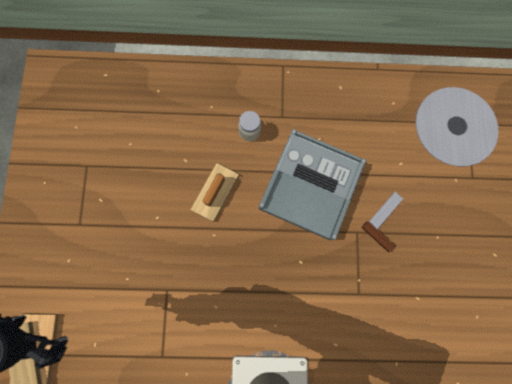

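The scene picture shows the console at about (207,225). In the top picture it is at about (313,187), with the black pad at (316,178) and the keys above it. The jar, push block and square stand beside it. Next I zoom in and measure.

```bash
cat > h.py <<'E'
import numpy as np, cv2
from rig import telemetry,cams
def ray(n,uv,z):
    c=cams.get_calibration(n);R,_=cv2.Rodrigues(c['rvec']);t=c['tvec']
    K=np.array([[c['fx'],0,c['cx']],[0,c['fy'],c['cy']],[0,0,1]])
    d=(R.T@np.linalg.inv(K)@np.c_[np.atleast_2d(uv),np.ones(len(np.atleast_2d(uv)))].T).T
    o=-R.T@t; s=(z-o[2])/d[:,2]; return o+s[:,None]*d
def proj(n,P):
    c=cams.get_calibration(n);K=np.array([[c['fx'],0,c['cx']],[0,c['fy'],c['cy']],[0,0,1]])
    return cv2.projectPoints(np.atleast_2d(P).astype(float),c['rvec'],c['tvec'],K,None)[0][:,0]
def blob(im,x0,y0,x1,y1,lo,hi):
    m=np.zeros(im.shape[:2],np.uint8); s=cv2.inRange(im[y0:y1,x0:x1],lo,hi); m[y0:y1,x0:x1]=s
    cs,_=cv2.findContours(m,cv2.RETR_EXTERNAL,cv2.CHAIN_APPROX_NONE)
    return sorted(cs,key=cv2.contourArea,reverse=True)
E
python3 - <<'E'
from h import *
t=cv2.imread('pics/top0.png'); s=cv2.imread('pics/scene0.png')
cv2.imwrite('pics/tz.png',cv2.resize(t[120:250,250:380],None,fx=4.5,fy=4.5,interpolation=cv2.INTER_CUBIC))
cv2.imwrite('pics/sz.png',cv2.resize(s[180:265,150:260],None,fx=6,fy=6,interpolation=cv2.INTER_CUBIC))
for n,im,b in(("top",t,(290,160,340,196)),("scene",s,(178,200,236,222))):
    for c in blob(im,*b,(0,0,0),(60,60,60))[:2]:
        r=cv2.minAreaRect(c); print(n,cv2.contourArea(c),r)
        print(ray(n,r[0],.0655), ray(n,cv2.boxPoints(r),.0655).round(4))
E
```

```text
top 367.5 ((315.21282958984375, 178.00889587402344), (42.42165756225586, 11.347105026245117), 23.42868995666504)
[[ 0.56027732 -0.11114347  0.0655    ]] [[ 0.5673 -0.0525  0.0655]
 [ 0.5966 -0.0646  0.0655]
 [ 0.5533 -0.1698  0.0655]
 [ 0.5244 -0.1572  0.0655]]
scene 2.5 ((206.5, 216.0), (2.0, 45.0), 90.0)
[[ 0.57917165 -0.11499465  0.0655    ]] [[ 0.5576 -0.168   0.0655]
 [ 0.5926 -0.0603  0.0655]
 [ 0.6006 -0.0624  0.0655]
 [ 0.5659 -0.1694  0.0655]]
scene 0.0 ((184.0, 213.0), (0.0, 0.0), 0.0)
[[ 0.54926008 -0.16656457  0.0655    ]] [[ 0.5493 -0.1666  0.0655]
 [ 0.5493 -0.1666  0.0655]
 [ 0.5493 -0.1666  0.0655]
 [ 0.5493 -0.1666  0.0655]]
```

View pics/tz.png

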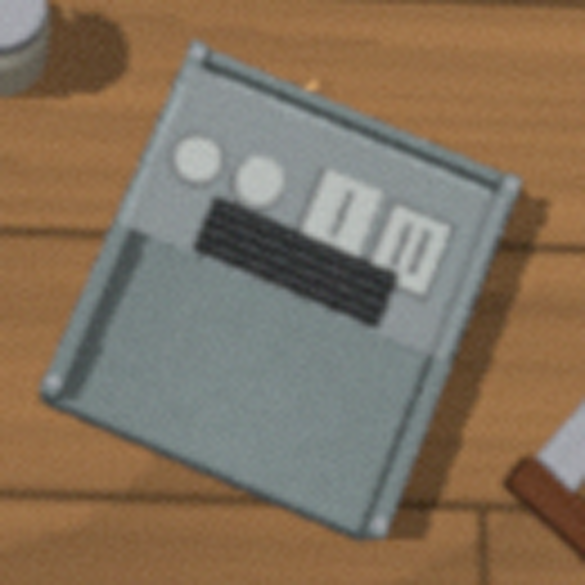

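View pics/sz.png

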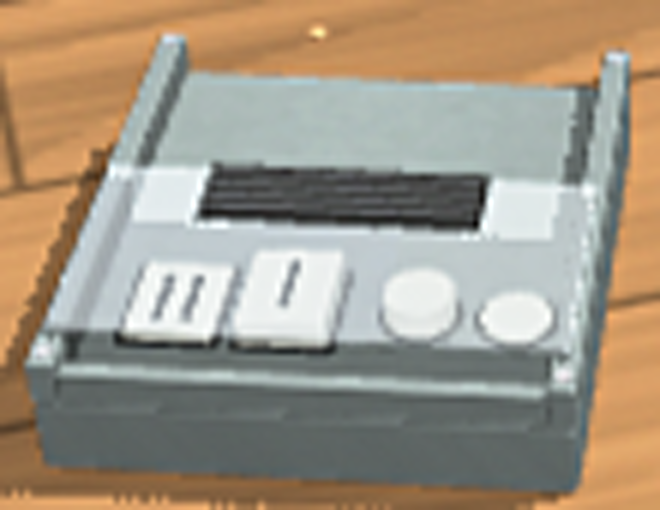

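Run:
```python
from h import *
px=np.array([(198,50),(512,183),(378,525),(53,383)])/4.5+np.array([250,120])-.4
px2=np.array([(170,40),(615,58),(565,370),(42,348)])/6+np.array([150,180])-.4
P=ray('top',px,.056);print(P,P.mean(0))
Q=ray('scene',px2,.056);print(Q,Q.mean(0))
for C,i,j in((P,0,3),(P,1,2),(Q,2,1),(Q,3,0)):
    d=C[i]-C[j];print(np.degrees(np.arctan2(d[1],d[0])),np.linalg.norm(d))
for C,i,j in((P,0,1),(P,3,2),(Q,2,3),(Q,1,0)):
    d=C[i]-C[j];print(np.degrees(np.arctan2(-d[0],d[1])),np.linalg.norm(d))
s=cv2.imread('pics/scene0.png')
m=[c for c in blob(s,180,204,236,220,(0,0,0),(95,95,95))[:2]]
for c in m: r=cv2.minAreaRect(c);print(cv2.contourArea(c),r,ray('scene',r[0],.0655))
c=np.array([(208,165),(488,180),(480,230),(198,218)])/6+np.array([150,180])-.4
A=ray('scene',c,.0655);print(A,A.mean(0))
c=np.array([(217,198),(398,268),(377,327),(195,250)])/4.5+np.array([250,120])-.4
A=ray('top',c,.0655);print(A,A.mean(0))
```

```text
[[ 0.69546441 -0.05324075  0.056     ]
 [ 0.61692712 -0.24672119  0.056     ]
 [ 0.40662765 -0.16086831  0.056     ]
 [ 0.48488154  0.03157412  0.056     ]] [ 0.55097518 -0.10731403  0.056     ]
[[ 0.40712534 -0.16012144  0.056     ]
 [ 0.48572137  0.03249039  0.056     ]
 [ 0.69055341 -0.05003557  0.056     ]
 [ 0.61359802 -0.24439669  0.056     ]] [ 0.54924953 -0.10551583  0.056     ]
-21.937724502791827 0.22702138187571064
-22.207299513736007 0.22714881931786704
-21.944297053287517 0.22083182899313966
-22.203643094535465 0.22300961397234204
-22.093143314153963 0.20881279875100875
-22.128396483231153 0.20774445608579326
-21.6006047368835 0.20904157110239682
-22.198113846927672 0.20803041468853475
343.0 ((206.5979461669922, 212.34536743164062), (46.9061164855957, 8.809085845947266), 2.602562189102173) [[ 0.56421252 -0.11153948  0.0655    ]]
[[ 0.52424031 -0.16157078  0.0655    ]
 [ 0.57190866 -0.04990629  0.0655    ]
 [ 0.60475343 -0.06190514  0.0655    ]
 [ 0.56038471 -0.17200948  0.0655    ]] [ 0.56532178 -0.11134792  0.0655    ]
[[ 0.59870199 -0.06405709  0.0655    ]
 [ 0.55911926 -0.17293049  0.0655    ]
 [ 0.52281141 -0.15972731  0.0655    ]
 [ 0.56618224 -0.05099925  0.0655    ]] [ 0.56170372 -0.11192853  0.0655    ]
```

```bash
cat >> h.py <<'E'
from scipy.spatial.transform import Rotation as Ro
def delta(goal,yawx=157.9):
    s=telemetry.get_state();R=Ro.from_rotvec(s['tcp_rot']);p=s['ee_pos']
    d=R.inv().apply(np.array(goal)-p)*1000
    x=np.radians(yawx);G=Ro.from_matrix(np.array([[np.cos(x),np.sin(x),0],[np.sin(x),-np.cos(x),0],[0,0,-1]]).T)
    print('t',s['clock'],'pos',p.round(4),'F',s['contact_force'].round(2),'w',round(s['width'],3))
    print('shift mm',d.round(1),'turn',(R.inv()*G).as_rotvec().round(4),'q',s['qpos'].round(2))
O=np.array([.550,-.1065]);a=np.radians(-22.1);EX=np.array([np.cos(a),np.sin(a)]);EY=np.array([-np.sin(a),np.cos(a)])
def con(x,y,z): return np.r_[O+x*EX+y*EY,z]
def loc(p): d=np.array(p)[:2]-O; return d@EX,d@EY
E
python3 - <<'E'
from h import *
delta([.563,-.1115,.12]); print(con(.055,-.016,0),con(.014,0,0))
E
```

```text
t 0.1 pos [0.198  0.4584 0.213 ] F [-0.15  0.41 -0.4 ] w 0.998
shift mm [-561.1 -378.3   93.7] turn [-0.0019 -0.     -0.0221] q [1.16 0.24 0.   1.34 0.   1.57]
[ 0.59493949 -0.14201679  0.        ] [ 0.5629714  -0.11176714  0.        ]
```

{"api": "apply_moves", "payload": {"targets": "-1 -46 -31 0 0 0 -0.022; -1 -47 -31.5 0 0 0 0; -1 -47 -31.5 0 0 0 0; -1 -47 -31.5 0 0 0 0; -1 -47 -31.5 0 0 0 0; -1 -47 -31.5 0 0 0 0; -1 -47 -31.5 5 0 0 0; -1 -47 -31.5 10 0 0 0; -1 -47 -31.5 10 0 0 0; -1 -47 -31.5 15 0 0 0; -1 -47 -31.5 15 0 0 0; -1 -30 -20 15 0 0 0"}}

```text
clock: 1.6
ee_pos: [0.5662, -0.0887, 0.1426]
tcp_rot: [-0.605, -3.082, 0.0]
contact_force: [-0.4, 0.1, -0.2]
width: 0.004
```

Run:
```python
from h import *
delta([.563,-.1115,.09])
```

```text
t 1.6 pos [ 0.5662 -0.0887  0.1426] F [-0.42  0.09 -0.16] w 0.004
shift mm [ -5.7 -22.3  52.6] turn [-0.0003 -0.0005 -0.0022] q [-0.16  0.42  0.08  1.22 -0.    0.23]
```

{"api": "apply_moves", "payload": {"targets": "-1 0 0 0 0 0 0; -1 0 0 0 0 0 0"}}

```text
clock: 1.85
ee_pos: [0.5647, -0.0858, 0.1434]
tcp_rot: [-0.602, -3.082, -0.0]
contact_force: [-0.0, 1.2, 0.7]
width: -0.003
```

Run:
```python
from h import *
delta([.563,-.1115,.09])
```

```text
t 1.85 pos [ 0.5647 -0.0858  0.1434] F [-0.03  1.22  0.7 ] w -0.003
shift mm [ -8.2 -24.4  53.3] turn [-0.     -0.0018 -0.0001] q [-0.15  0.42  0.07  1.23  0.    0.23]
```

{"api": "apply_moves", "payload": {"targets": "-1 -8 -24 15 0 0 0; -1 0 0 25 0 0 0; -1 0 0 10 0 0 0; -1 0 0 0 0 0 0; -1 0 0 0 0 0 0"}}

```text
clock: 2.48
ee_pos: [0.5645, -0.111, 0.095]
tcp_rot: [0.6, 3.082, 0.0]
contact_force: [-0.4, 0.5, 0.1]
width: 0.0
```

Run:
```python
from h import *
delta([.563,-.1115,.0845])
t=cams.get_image('top');s=cams.get_image('scene')
cv2.imwrite('pics/a.png',np.hstack([cv2.resize(t[120:250,250:380],(400,400)),cv2.resize(s[150:270,140:260],(400,400))]))
```

```text
t 2.475 pos [ 0.5645 -0.111   0.095 ] F [-0.36  0.51  0.1 ] w 0.0
shift mm [ 1.2 -1.  10.5] turn [0.0004 0.0018 0.0009] q [-0.19  0.46  0.01  1.11  0.    0.19]
```

View pics/a.png

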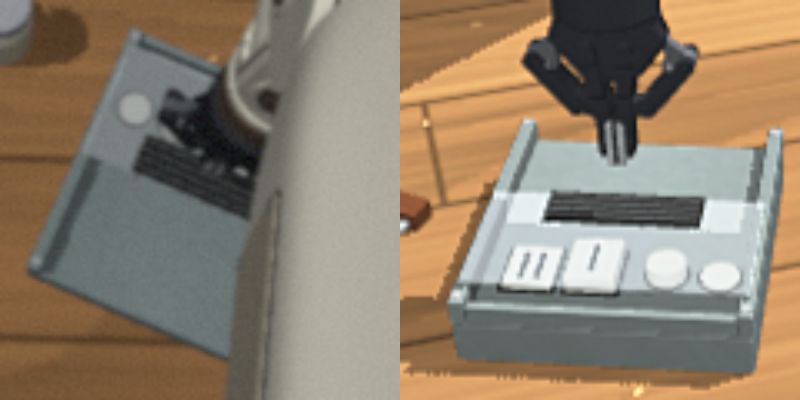

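The fingertips show at zoom (618,160) and the pad centre at (625,210). That gap looks larger than expected, so I check it by projecting.

Run:
```python
from h import *
p=telemetry.get_state()['ee_pos']
f=lambda uv:(uv-np.array([140,150]))*400/120
for dz in(0,.019): print(f(proj('scene',p-[0,0,dz])))
print(f(proj('scene',con(.014,0,.0655))))
print(ray('scene',np.array([618,160])*.3+[140,150],.076))
```

```text
[[219.66270754 176.44099467]]
[[221.47493533 196.90359084]]
[[221.35603332 206.94411175]]
[[0.61251404 0.19349266 0.076     ]]
```

Run:
```python
from h import *
p=telemetry.get_state()['ee_pos'];print(p)
s=cams.get_image('scene');b=cv2.resize(s[130:230,165:255],(720,800)[:2] and (540,600),interpolation=cv2.INTER_CUBIC)
t=cams.get_image('top')
cv2.imwrite('pics/b.png',b)
cv2.imwrite('pics/c.png',cv2.resize(t[140:230,270:360],(540,540),interpolation=cv2.INTER_CUBIC))
print((proj('scene',np.array([p,p-[0,0,.019]]))-[165,130])*6,(proj('top',np.array([p,p-[0,0,.019]]))-[270,140])*6)
```

```text
[ 0.56460325 -0.11126076  0.09499611]
[[245.39287358 437.59379041]
 [248.6548836  474.42646351]] [[284.54432145 203.47815414]
 [276.03865462 213.35944081]]
```

View pics/b.png

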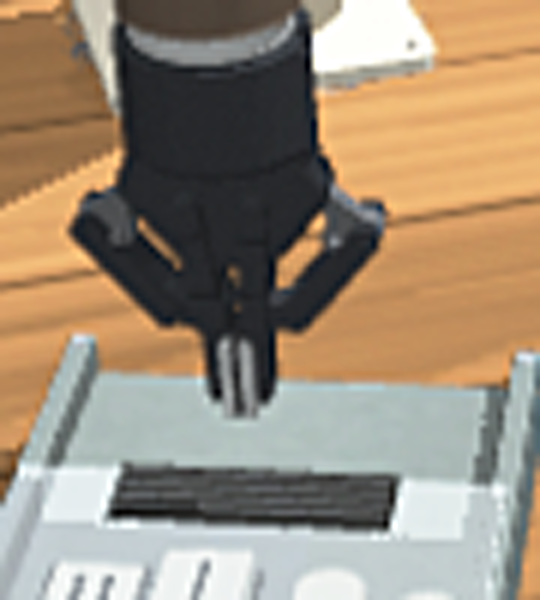

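View pics/c.png

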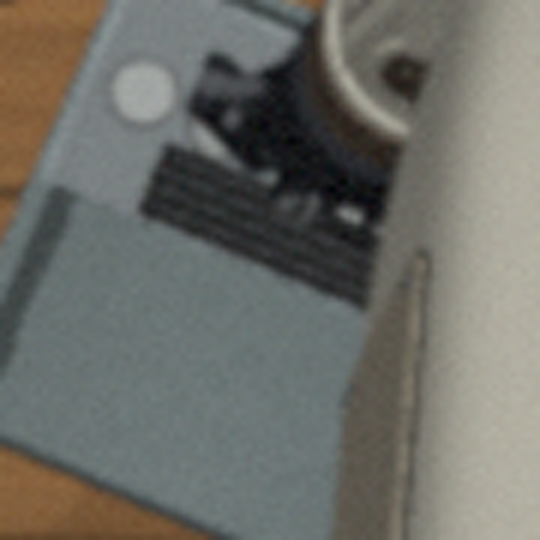

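The scene picture puts the tips at zoom (240,415), while the projection says (248,474). So the tips look about 30 mm higher than the telemetry implies. I will descend by feel and use the contact height as the reference.

{"api": "apply_moves", "payload": {"targets": "-1 1 0 4 0 0 0; -1 0 0 3 0 0 0; -1 0 0 2 0 0 0; -1 0 0 2 0 0 0; -1 0 0 0 0 0 0"}}

```text
clock: 3.3
ee_pos: [0.5627, -0.1111, 0.0825]
tcp_rot: [-0.602, -3.083, -0.0]
contact_force: [0.6, -0.3, 0.4]
width: -0.004
```

{"api": "apply_moves", "payload": {"targets": "-1 0 0 2 0 0 0; -1 0 0 2 0 0 0; -1 0 0 2 0 0 0; -1 0 0 0 0 0 0"}}

```text
clock: 3.8
ee_pos: [0.5627, -0.111, 0.0765]
tcp_rot: [-0.602, -3.083, -0.0]
contact_force: [-0.3, -0.1, 0.4]
width: -0.0
```

Run:
```python
from h import *
s0=telemetry.get_state();p=s0['ee_pos'];print(p,s0['contact_force'])
s=cams.get_image('scene');b=cv2.resize(s[130:230,165:255],(540,600),interpolation=cv2.INTER_CUBIC)
cv2.imwrite('pics/d.png',b)
print((proj('scene',np.array([p,p-[0,0,.019]]))-[165,130])*6)
```

```text
[ 0.56267306 -0.11103603  0.07653912] [-0.32495641 -0.10161084  0.41984859]
[[248.1229216  470.69908695]
 [251.32536312 506.83785879]]
```

View pics/d.png

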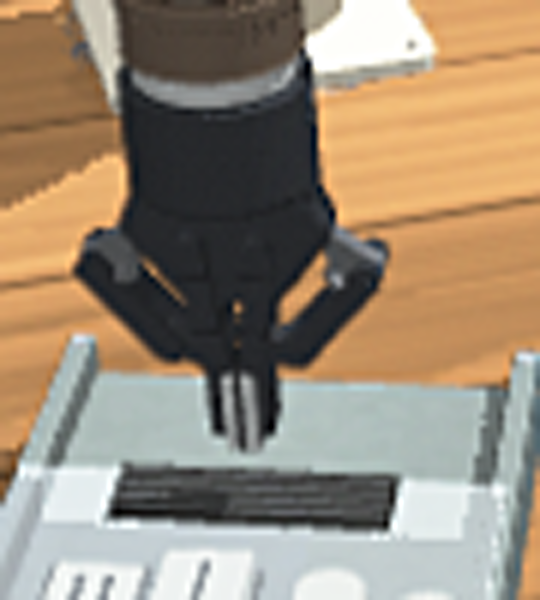

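Run:
```python
from h import *
p=telemetry.get_state()['ee_pos']
for n in('top','scene'):
    c=cams.get_calibration(n);R,_=cv2.Rodrigues(c['rvec']);print(n,-R.T@c['tvec'])
t=cams.get_image('top')
cv2.imwrite('pics/e.png',cv2.resize(t[160:205,280:340],(800,600),interpolation=cv2.INTER_CUBIC))
q=np.array([p+[0,0,d] for d in(.06,.03,.011,0,-.019)])
print((proj('top',q)-[280,160])*13.33)
```

```text
top [0.35029246 0.06581302 0.9749307 ]
scene [ 1.48017412 -0.25819037  0.74933778]
[[542.2407263  143.35686358]
 [509.96502274 180.58031124]
 [490.59769379 202.91657896]
 [479.74149535 215.43699183]
 [461.57425291 236.38920428]]
```

View pics/e.png

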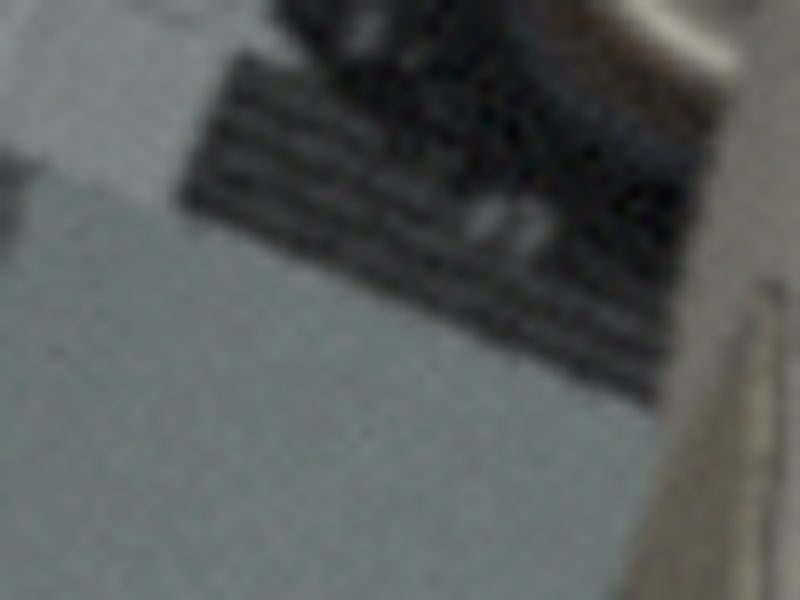

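Both views agree with a purely vertical offset: the tip is about 11 mm above the reported TCP. So contact should come near a TCP z of about 0.05.

{"api": "apply_moves", "payload": {"targets": "-1 0 0 4 0 0 0; -1 0 0 4 0 0 0; -1 0 0 4 0 0 0; -1 0 0 3 0 0 0; -1 0 0 2 0 0 0; -1 0 0 0 0 0 0"}}

```text
clock: 4.65
ee_pos: [0.5627, -0.1111, 0.0596]
tcp_rot: [-0.602, -3.083, 0.0]
contact_force: [-0.3, 0.9, 0.5]
width: 0.001
```

{"api": "apply_moves", "payload": {"targets": "-1 0 0 2 0 0 0; -1 0 0 2 0 0 0; -1 0 0 1 0 0 0; -1 0 0 0 0 0 0"}}

```text
clock: 5.15
ee_pos: [0.5628, -0.1111, 0.0547]
tcp_rot: [-0.602, -3.083, 0.0]
contact_force: [-0.0, 0.3, -0.5]
width: 0.003
```

Run:
```python
from h import *
s0=telemetry.get_state();p=s0['ee_pos'];print(p,s0['contact_force'])
s=cams.get_image('scene');b=cv2.resize(s[130:230,165:255],(540,600),interpolation=cv2.INTER_CUBIC)
cv2.imwrite('pics/f.png',b)
```

```text
[ 0.56278717 -0.11107993  0.05469323] [-0.04201454  0.34861654 -0.49277216]
```

View pics/f.png

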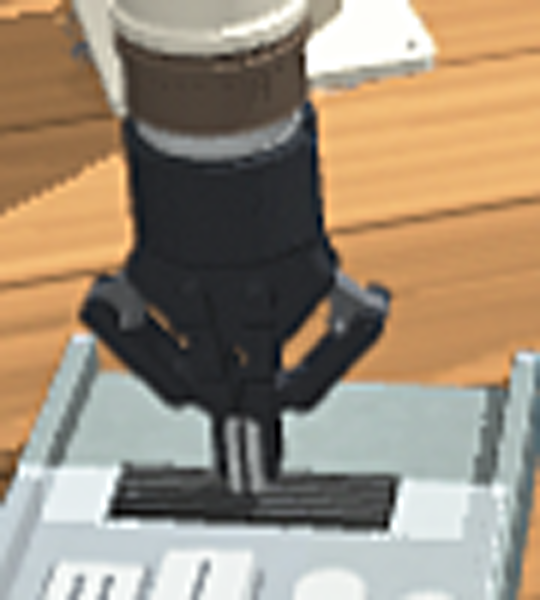

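Tip at zoom (250,492), now over the middle of the pad and close to contact.

{"api": "apply_moves", "payload": {"targets": "-1 0 0 1 0 0 0; -1 0 0 1 0 0 0; -1 0 0 0 0 0 0"}}

```text
clock: 5.58
ee_pos: [0.5628, -0.1111, 0.0527]
tcp_rot: [-0.602, -3.083, 0.0]
contact_force: [0.7, -0.4, -0.2]
width: 0.0
```

{"api": "apply_moves", "payload": {"targets": "-1 0 0 1 0 0 0; -1 0 0 1 0 0 0; -1 0 0 0 0 0 0"}}

```text
clock: 5.95
ee_pos: [0.5628, -0.1111, 0.0507]
tcp_rot: [-0.602, -3.083, -0.0]
contact_force: [-0.3, -1.1, 0.3]
width: -0.001
```

{"api": "apply_moves", "payload": {"targets": "-1 0 0 1 0 0 0; -1 0 0 1 0 0 0; -1 0 0 0 0 0 0"}}

```text
clock: 6.32
ee_pos: [0.5628, -0.1111, 0.0487]
tcp_rot: [-0.602, -3.083, -0.0]
contact_force: [0.4, 1.0, 0.5]
width: -0.0
```

{"api": "apply_moves", "payload": {"targets": "-1 0 0 1 0 0 0; -1 0 0 1 0 0 0; -1 0 0 0 0 0 0"}}

```text
clock: 6.7
ee_pos: [0.5637, -0.1114, 0.0481]
tcp_rot: [0.602, 3.081, -0.0]
contact_force: [-0.9, -0.3, 5.4]
width: 0.003
```

Run:
```python
from h import *
s0=telemetry.get_state();p=s0['ee_pos'];print(p,s0['contact_force'],s0['joint_torque'].round(2))
s=cams.get_image('scene');b=cv2.resize(s[180:225,185:235],(600,540),interpolation=cv2.INTER_CUBIC)
cv2.imwrite('pics/g.png',b)
```

```text
[ 0.56374578 -0.11142703  0.0480749 ] [-0.93295901 -0.26432926  5.4400421 ] [  0.2  -43.39  20.83  -0.35   0.1    0.  ]
```

View pics/g.png

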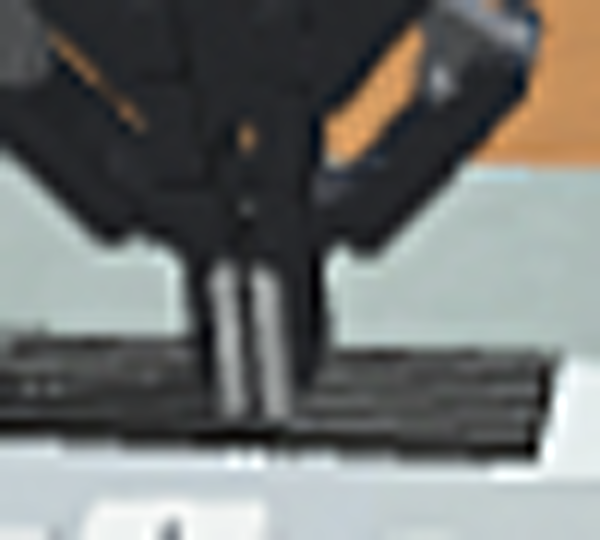

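Contact: about 5 N, with the tip on the pad, at (255,410) in the zoom. Stiffness is roughly 4 N/mm. I press a little harder and drag.

{"api": "apply_moves", "payload": {"targets": "-1 0 0 1.5 0 0 0; -1 0 0 1 0 0 0; -1 3 0 0 0 0 0; -1 6 0 0 0 0 0; -1 8 0 0 0 0 0; -1 8 0 0 0 0 0"}}

```text
clock: 7.5
ee_pos: [0.5435, -0.1032, 0.0479]
tcp_rot: [0.601, 3.074, -0.002]
contact_force: [-0.3, -1.6, 12.2]
width: 0.005
```

Run:
```python
from h import *
s0=telemetry.get_state();p=s0['ee_pos'];print(p,loc(p),s0['contact_force'],s0['joint_torque'].round(2))
s=cams.get_image('scene');b=cv2.resize(s[165:255,150:260],(660,540),interpolation=cv2.INTER_CUBIC)
cv2.imwrite('pics/i.png',b)
```

```text
[ 0.54349673 -0.10317224  0.04793484] (np.float64(-0.0072774514198895085), np.float64(0.0006365750036270803)) [-0.26333376 -1.56670652 12.17529504] [ 9.300e-01 -3.648e+01  1.728e+01  4.700e-01  5.700e-01 -1.000e-02]
```

View pics/i.png

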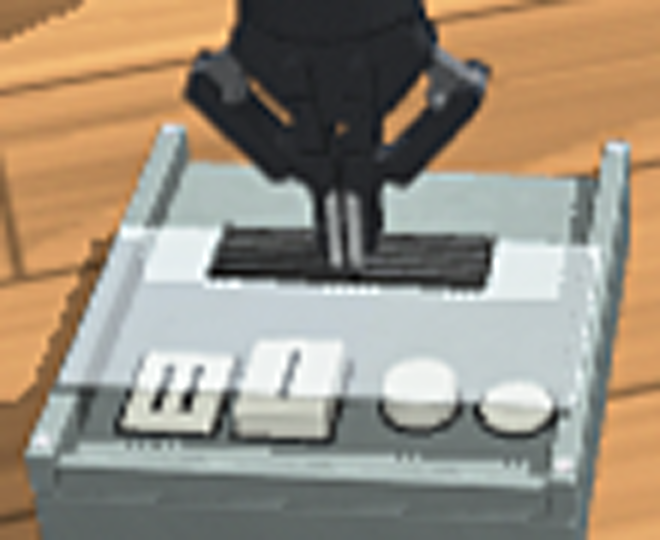

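The cover follows: its rear edge is now at zoom row ~390 across the keys. I keep dragging.

{"api": "apply_moves", "payload": {"targets": "-1 9 0 0 0 0 0; -1 10 0 0 0 0 0; -1 10 0 0 0 0 0; -1 10 0 0 0 0 0; -1 10 0 0 0 0 0; -1 8 0 0 0 0 0; -1 5 0 0 0 0 0"}}

```text
clock: 8.43
ee_pos: [0.4862, -0.0799, 0.0479]
tcp_rot: [0.601, 3.074, -0.003]
contact_force: [-0.1, -1.5, 15.3]
width: 0.003
```

Run:
```python
from h import *
s0=telemetry.get_state();p=s0['ee_pos'];print(p,loc(p),s0['contact_force'],s0['joint_torque'].round(2))
s=cams.get_image('scene');b=cv2.resize(s[165:255,150:260],(660,540),interpolation=cv2.INTER_CUBIC)
cv2.imwrite('pics/j.png',b)
```

```text
[ 0.48619411 -0.07987132  0.04794584] (np.float64(-0.06913633634069141), np.float64(0.0006669139549050144)) [-0.05398352 -1.48389776 15.29590315] [ 1.180e+00 -3.105e+01  1.587e+01  3.400e-01  7.600e-01 -1.000e-02]
```

View pics/j.png

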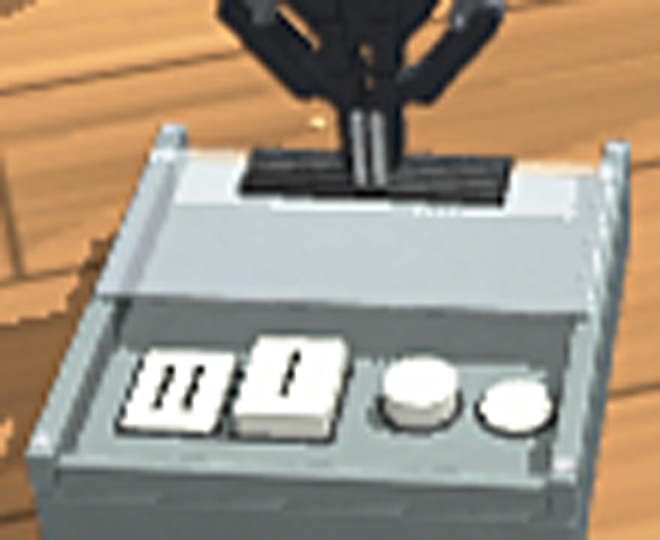

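The keys are nearly bare (cover edge at row ~300), and speed key 1, with one rib, clearly stands up. I drag on to the stop.

{"api": "apply_moves", "payload": {"targets": "-1 5 0 0 0 0 0; -1 5 0 0 0 0 0; -1 4 0 0 0 0 0; -1 3 0 0 0 0 0"}}

```text
clock: 8.98
ee_pos: [0.4731, -0.0738, 0.048]
tcp_rot: [0.6, 3.069, -0.002]
contact_force: [6.1, -3.7, 9.1]
width: -0.003
```

Run:
```python
from h import *
s0=telemetry.get_state();p=s0['ee_pos'];print(p,loc(p),Ro.from_rotvec(s0['tcp_rot']).inv().apply(s0['contact_force']))
```

```text
[ 0.47311615 -0.07377323  0.04799318] (np.float64(-0.08354769644822947), np.float64(0.0013967231907898114)) [-7.1775528  -1.10345237 -8.987212  ]
```

Resistance along the drag rose to 7 N against about 1.2 N of sliding friction, so the cover is at its stop. One small extra pull, then I lift and look.

{"api": "apply_moves", "payload": {"targets": "-1 1 0 0.5 0 0 0; -1 0 0 0 0 0 0"}}

```text
clock: 9.22
ee_pos: [0.4728, -0.0736, 0.048]
tcp_rot: [0.6, 3.068, -0.002]
contact_force: [5.6, -2.7, 11.7]
width: -0.001
```

Run:
```python
from h import *
s0=telemetry.get_state();p=s0['ee_pos'];print(p,loc(p),Ro.from_rotvec(s0['tcp_rot']).inv().apply(s0['contact_force']))
```

```text
[ 0.47284387 -0.07361403  0.04795481] (np.float64(-0.08385986656881586), np.float64(0.0014417839647849274)) [ -6.40229022  -0.3167329  -11.6468945 ]
```

{"api": "apply_moves", "payload": {"targets": "-1 0 0 -10 0 0 0; -1 0 0 -25 0 0 0; -1 -30 0 0 0 0 0; -1 -50 -8 0 0 0 0; -1 -45 -8 0 0 0 0; -1 0 0 0 0 0 0; -1 0 0 0 0 0 0"}}

```text
clock: 10.1
ee_pos: [0.5737, -0.1329, 0.0779]
tcp_rot: [-0.602, -3.08, -0.001]
contact_force: [-0.2, 0.2, -0.4]
width: -0.002
```

Run:
```python
from h import *
delta(con(.055,-.016,.046));p=telemetry.get_state()['ee_pos'];print(loc(p))
s=cams.get_image('scene');b=cv2.resize(s[165:255,150:260],(660,540),interpolation=cv2.INTER_CUBIC)
cv2.imwrite('pics/k.png',b)
```

```text
t 10.1 pos [ 0.5737 -0.1329  0.0779] F [-0.21  0.22 -0.42] w -0.002
shift mm [-23.2  -0.4  31.8] turn [-0.0003 -0.0035 -0.0001] q [-0.23  0.51  0.03  1.1   0.    0.16]
(np.float64(0.03188999000626183), np.float64(-0.015547469509505188))
```

View pics/k.png

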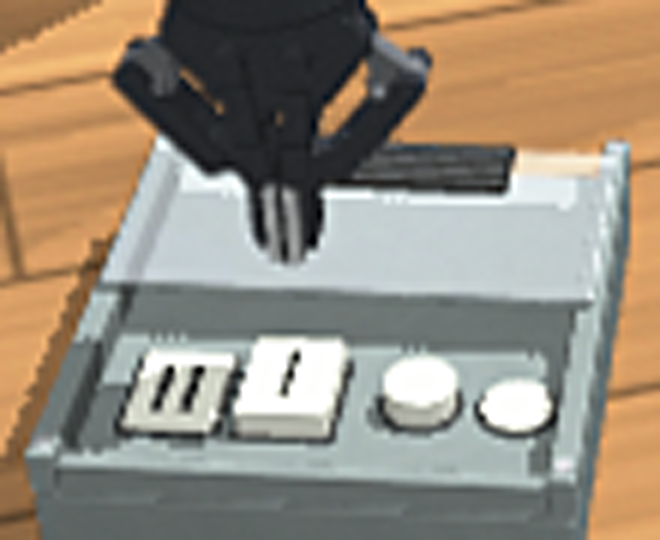

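The picture shows the cover fully back, with its edge at row ~290. The up key (one rib) has its top centred at about (292,363), and the round keys are unchanged. I cross-check the key and the cover edge.

Run:
```python
from h import *
P=ray('scene',np.array([[292,365]])/6+[150,165]-.4,.05);print(P,loc(P[0]))
P=ray('scene',np.array([[105,285],[590,303]])/6+[150,165]-.4,.0595);print(P,loc(P[0]),loc(P[1]))
```

```text
[[ 0.59058351 -0.13945828  0.05      ]] (np.float64(0.05000149134452331), np.float64(-0.015268291476307622))
[[ 0.52388545 -0.20633235  0.0595    ]
 [ 0.59997167 -0.01305811  0.0595    ]] (np.float64(0.013363471638217845), np.float64(-0.10232245490782164)) (np.float64(0.01114508204230438), np.float64(0.10537713796106903))
```

{"api": "apply_moves", "payload": {"targets": "-1 -22 0 0 0 0 0; -1 0 0 15 0 0 0; -1 0 0 20 0 0 0; -1 0 0 5 0 0 0; -1 0 0 0 0 0 0"}}

```text
clock: 10.78
ee_pos: [0.5945, -0.1411, 0.0382]
tcp_rot: [-0.601, -3.081, -0.0]
contact_force: [0.6, 0.5, 0.0]
width: -0.0
```

Run:
```python
from h import *
delta(con(.054,-.016,.0325));p=telemetry.get_state()['ee_pos'];print(loc(p))
s=cams.get_image('scene');b=cv2.resize(s[165:255,150:260],(660,540),interpolation=cv2.INTER_CUBIC)
cv2.imwrite('pics/l.png',b)
```

```text
t 10.775 pos [ 0.5945 -0.1411  0.0382] F [0.6  0.53 0.  ] w -0.0
shift mm [ 0.2 -0.7  5.7] turn [-0.0002 -0.0021  0.0003] q [-0.23  0.58  0.05  1.04  0.    0.15]
(np.float64(0.05422203085348101), np.float64(-0.01534744502636684))
```

View pics/l.png

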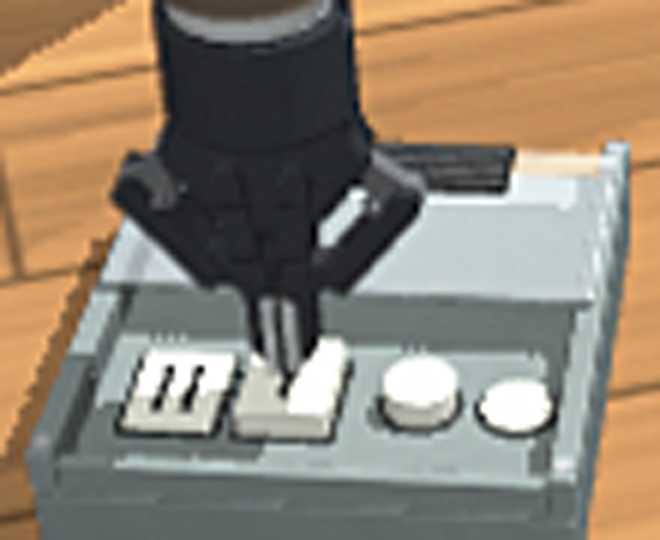

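The tips stand above key 1 at (285,370), well clear of the power keys and the cover. I press down.

{"api": "apply_moves", "payload": {"targets": "-1 0 0 4 0 0 0; -1 0 0 3 0 0 0; -1 0 0 2 0 0 0; -1 0 0 2 0 0 0"}}

```text
clock: 11.32
ee_pos: [0.5961, -0.1418, 0.0289]
tcp_rot: [0.602, 3.082, 0.0]
contact_force: [-1.9, 0.9, 2.8]
width: 0.003
```

{"api": "apply_moves", "payload": {"targets": "-1 0 0 2 0 0 0; -1 0 0 2 0 0 0; -1 0 0 1 0 0 0; -1 0 0 0 0 0 0"}}

```text
clock: 11.82
ee_pos: [0.5956, -0.1417, 0.0226]
tcp_rot: [-0.602, -3.083, 0.0]
contact_force: [-0.1, 0.1, 1.5]
width: -0.0
```

Run:
```python
from h import *
s=cams.get_image('scene');b=cv2.resize(s[165:255,150:260],(660,540),interpolation=cv2.INTER_CUBIC)
cv2.imwrite('pics/m.png',b)
```

```text
(no output)
```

View pics/m.png

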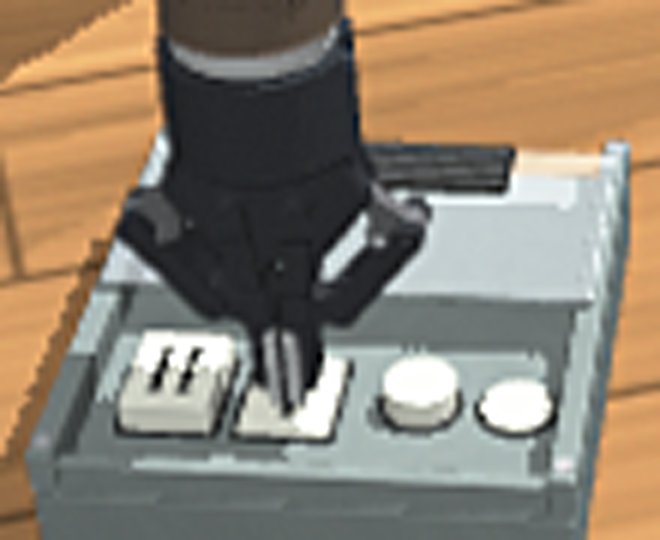

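Key 1 is down and key 2 has popped up at (180,370). I press 1 mm more to be sure, then lift clear.

{"api": "apply_moves", "payload": {"targets": "-1 0 0 1 0 0 0; -1 0 0 0 0 0 0; -1 0 0 -20 0 0 0; -1 0 0 -50 0 0 0; -1 0 0 -60 0 0 0; -1 60 0 -20 0 0 0; -1 60 0 0 0 0 0; -1 60 30 0 0 0 0; -1 30 60 0 0 0 0; -1 0 60 0 0 0 0; -1 0 60 0 0 0 0; -1 0 0 0 0 0 0"}}

```text
clock: 13.38
ee_pos: [0.4855, 0.1273, 0.1713]
tcp_rot: [0.593, 3.084, 0.002]
contact_force: [0.2, -0.1, -0.3]
width: -0.002
```

Run:
```python
from h import *
print(telemetry.get_state()['contact_force'],telemetry.get_state()['clock'])
t=cams.get_image('top');s=cams.get_image('scene')
cv2.imwrite('pics/n.png',np.hstack([cv2.resize(t[120:250,250:380],(400,400)),cv2.resize(s[170:270,155:255],(400,400))]))
cv2.imwrite('pics/topN.png',t);cv2.imwrite('pics/sceneN.png',s)
for z,n in((0,'o'),):
    a=cv2.imread('pics/top0.png')
    print([float(np.abs(a[y0:y1,x0:x1].astype(int)-t[y0:y1,x0:x1]).mean().round(1)) for x0,y0,x1,y1 in((235,105,268,145),(188,160,242,224),(358,188,408,255))])
```

```text
[ 0.22596963 -0.05699967 -0.32123021] 13.375
[20.3, 60.2, 41.3]
```

View pics/n.png

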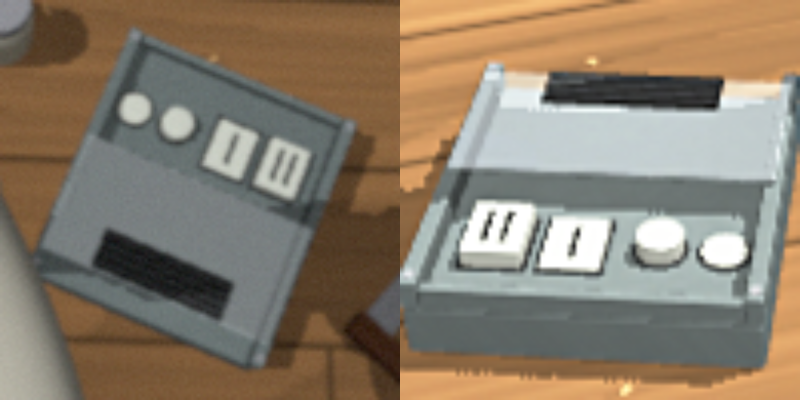

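View pics/topN.png

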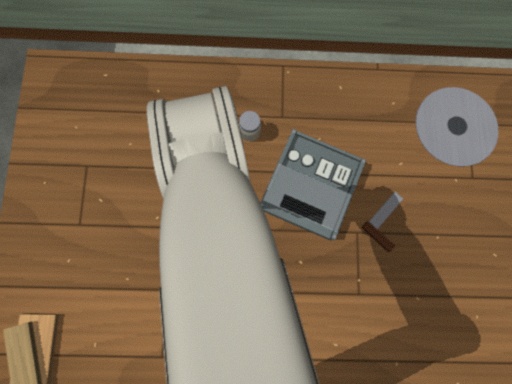

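Run:
```python
from h import *
for f in('top0','topN'):
    t=cv2.imread(f'pics/{f}.png');c=blob(t,275,160,345,225,(0,0,0),(60,60,60))[0];r=cv2.minAreaRect(c);P=ray('top',r[0],.0655)[0];print(r,loc(P))
```

```text
((315.21282958984375, 178.00889587402344), (42.42165756225586, 11.347105026245117), 23.42868995666504) (np.float64(0.011269219689827152), np.float64(-0.00043573477328035485))
((302.5689697265625, 208.67242431640625), (44.38157653808594, 12.342804908752441), 23.198591232299805) (np.float64(-0.07943689245616083), np.float64(-0.0005534112444232505))
```

View pics/sceneN.png

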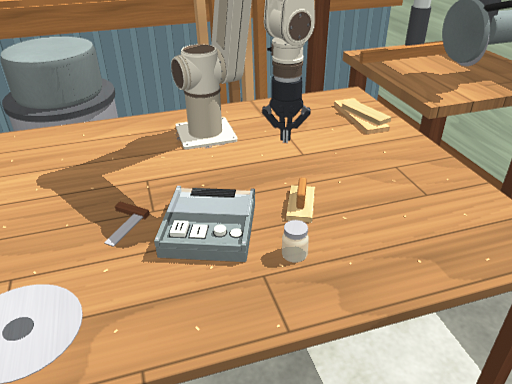

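The cover met a hard stop: resistance was 7 N against about 1 N while sliding, the tip slipped slightly on the pad, and the sheet edge lies at the expected 10–12 mm. Everything else is in place, so I hand in.

```bash
python3 -c "
from rig import ticket
print(ticket.finish_job())"
```

```text
the job is handed in; nothing more can be done
None
```

The dust cover is slid back to its stop and left open, and the extractor is switched from high to low speed. I handed the job in at about 13.5 s, well inside the 38 s limit, with the arm clear and touching nothing.

- **Cover:** I dragged it back with the shut fingertips, pressing at about 10–15 N. At the end the drag resistance rose to about 7 N, against roughly 1 N while sliding, which I take as the stop. The last pictures show all four keys bare.
- **Speed keys:** I pressed speed key 1 (one rib), which was the one standing up. It latched down and key 2 popped up.
- **Left alone:** The round power keys look unchanged. The jar, square and push block look to be where they were, judging by eye. My pixel comparison of the two top pictures was no use there, because the arm and its shadow covered those areas.

Two checks disagreed:
- **Tip height:** The fingertips stood about 17 mm above the reported TCP instead of 19 mm ahead of it. I noticed this in the pictures and set the heights from the first contact with the pad.
- **Cover travel:** The pad moved about 91 mm by the top camera, while the fingertips moved 98 mm. I put this down to the tips slipping on the pad once the cover hit its stop. The cover began up to 15 mm open, and its rear edge ended 11–13 mm behind the console's origin, which fits being fully open. I did not push it again to confirm.

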